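# Recharge the wardrobe's moisture absorbers

## Robot

A 6-joint arm with a two-finger parallel gripper is mounted at the origin on the work surface. World frame = base frame: x ahead of the robot, y to its left, z up, the work surface at z = 0. Lengths are in m, angles in rad, forces in N, time in s.
With the tool pointing down it reaches from about 0.325 to 0.875 m from the base axis. Payload 4.4 kg.
Tool frame: the origin (TCP) lies at the very end of the fingers, on their centre line; the grasp point (between the pads) lies 19 mm behind it (robot.grip_point_offset is the z of the grasp point in the tool frame, in m); z points along the fingers, y is the line along which they close (so a half turn about z gives the same grasp; the last joint's range is limited). The gripper opens to 85 mm and grips with 20 to 120 N. Pads are 22 mm wide; open, the fingers measure 114 mm over their backs; the gripper's body (76 mm by 85 mm) begins 54 mm behind the grasp point. The pads swing forward as they close: fully open they stand 13 mm farther back than shut.
Start: joints at [1.161, 0.207, 1.542, -0, 1.393, -0.15], TCP at [0.148, 0.556, 0.231] pointing down, gripper open.
Joint ranges: [-2.73, 2.73], [-0.86, 2.22], [0.23, 2.46], [-1.11, 4.25], [0.08, 2.63], [-2.82, 2.82]. Speed limits (rad/s): [2.79, 2.79, 3.14, 3.14, 3.14, 3.14].

## Interface

Orientations are given as a 3x3 rotation matrix whose columns are the frame's x, y, z axes.
In Python, from cell import robot, kinematics, optics, job, readout gives the robot as it stands. The module is installed in compiled form; this text tells all that it offers. Calls block until the motion is done:
- robot.move_ptp(position, orientation): joint-space move of the TCP to a pose.
- robot.servo_line(position, ori=None, v=0.15): straight line of the TCP; ori=None keeps the orientation; v is the mean speed in m/s.
- robot.move_j(angles): joint-space move.
- robot.command_gripper(opening, effort=None): finger opening in m; effort is the grip in N (None keeps the last); returns when the fingers have stopped.
- robot.wait(seconds).
- kinematics.ik(position, orientation): joint angles nearest the present ones, or None.
- optics.snapshot(name): name is "scene" or "top" or "wrist"; returns a dict with "image" (480x640x3 uint8, red, green, blue), "range_z" (480x640 float32, m along the optical axis (not along the pixel's ray), 0 where there is no reading), "camera_matrix" (3x3 intrinsics, pixels), "origin" and "rotation" of the camera in the world; the wrist camera has in their place "mount" (4x4, takes a point from camera to tool coordinates, whose origin is the TCP and whose axes are the flange's). Camera axes: x right, y up, looking along -z (the intrinsics and any distortion apply to the point x, -y, -z); pixel columns grow to the right and rows downward; lengths in m; the calibration is good to about 2 mm. A picture is of the moment at which its call begins: read the wrist's pose just before it.
A pose or a line that the arm cannot do raises robot.PlanningError and nothing moves.
- job.sign_off(): hands the job in; it is judged then, once.
Readings, each from a call of its own:
- readout.get_clock(): time.
- readout.get_joints(): joint angles.
- readout.get_qd(): joint speeds.
- readout.get_joint_efforts(): joint torques, N m.
- readout.get_ee_pos(): TCP position.
- readout.get_tcp_rot(): TCP orientation.
- readout.get_contact_force(): force on the tool from outside, world axes, zero at the start.
- readout.get_wrist_torque(): the same for the moment, N m.
- readout.get_gripper_width(): finger opening in m.
- readout.get_grip_force(): force on a finger pad.
Only numpy, scipy, OpenCV 4.12 (cv2) and the standard library are available. Lean on these libraries where they do the work, as an engineer would, in place of code of your own. Each camera call takes 0.05 s, during which the arm holds its last target. There are 200 camera calls.

## Task

Recharge the wardrobe's moisture absorbers: first switch the recharging bay's power off at the lever (pull it over towards the robot), then stand every canister that is out on the counter upright in the bay's tray, one to a cell. Once they are all in, take the louvred guard gate from its wooden stand and hang it by both its hinge sockets, fully down on the bay's two pintles and closed across the front of the tray; last, switch the power back on. Leave the shoe-care things and the bowl on the counter where they are.

Things in the scene. Friction and masses are not known exactly. Their poses are not given: they have to be found in the camera images.
- bay: Recharging bay, fixed: 12 mm grey slab with an open white tray, 144 (x) by 214 mm (y), rim 62 mm above the counter. Origin on the counter under the tray's centre, z up, -x its front (towards the robot), +y left. Six cells, 66 x 66 mm inside, centres at x +-35, y -70, 0, +70 mm, floors 16 mm above the counter. Hinge post, 123 mm high, at (-98, +142) mm; slab spans x -135 to 87, y -135 to 155.
- pintle_low (a point): Foot of the lower pintle, 35 mm above the counter at (-98, +115) mm in the bay's frame; here the gate's origin comes to rest. An upright steel pin 10 mm across, 26 mm high, tapering over its top 8 mm, on a bracket from the post. Axes as the bay's.
- pintle_high (a point): Seat of the high socket, straight above pintle_low, 125 mm above the counter. The upper pin is like the lower, tip at 150 mm; its bracket (22 x 34 x 8 mm, underside at 116 mm) overhangs the lower pin. So the gate cannot come straight down from high up: bring it in level from the front (bay -x), raised 30 to 52 mm above its hung height, each socket over its own pin, then lower it.
- shut_point (a point): Where point gate_top lies when the gate is hung and closed: at (-98, 0, 185) mm in the bay's frame, midway along the tray's front.
- gate: Loose white louvred gate, about 0.35 kg, upright in its stand. Origin on the hinge axis at the underside of the low socket, z up. Leaf 16 mm thick (x), y -22 to -212 mm, z -5 to +150 mm. Two steel socket tubes on the axis, bore 14, outside 24, height 24 mm, at z 0 and 90 mm. Hung and closed, its axes agree with the bay's. In the stand it is turned 0.35 to 0.85 rad. Balances under point gate_top.
- socket_high (a point): Centre of the underside of the gate's high socket, 90 mm above the gate's origin; hung, it lies at point pintle_high.
- gate_top (a point): Middle of the gate's top edge, at (0, -115, 150) mm in the gate's frame; axes as the gate's (x through the 16 mm thickness). Pinch the edge here from above to carry the gate.
- stand: Fixed wooden stand, 100 x 130 mm, origin on the counter under its centre: a slot 21 mm wide along its own y between two rails 62 mm high; the gate's leaf stands in the slot on a 12 mm base. Lift the gate straight up by 70 mm or more to clear it.
- isolator: Power isolator, a fixed grey box 100 x 70 x 45 mm, origin on the counter under its centre; -x is the side roughly towards the robot. The lever's pivot axis is its own y, 50 mm above the counter over the origin.
- lever (a joint): Angle of the lever, 0 to 1.2 rad. 0 = off, leaning 0.6 rad to the isolator's -x (towards the robot); 1.2 = on, leaning 0.6 rad to +x (away). It is over-centre: pushed past upright (0.6) it falls to the far stop by its own weight and stays there. Moves with a push of about 1 N at the ball.
- lever_tip (a point): Centre of the black ball, 26 mm across, at the end of the 90 mm lever (from pivot to ball centre; 10 mm thick rod); about 124 mm above the counter at either stop, 140 mm when upright.
- canister1: Moisture-absorber canister (may be absent): white cylinder with grey bands, 56 mm across, 70 mm high, with a grey grip knob 34 mm across and 30 mm high on top (100 mm in all), about 0.3 kg. Origin at the centre of its underside, z along its axis, up when it stands.
- canister2: Moisture-absorber canister (may be absent): white cylinder with grey bands, 56 mm across, 70 mm high, with a grey grip knob 34 mm across and 30 mm high on top (100 mm in all), about 0.3 kg. Origin at the centre of its underside, z along its axis, up when it stands.
- canister3: Moisture-absorber canister (may be absent): white cylinder with grey bands, 56 mm across, 70 mm high, with a grey grip knob 34 mm across and 30 mm high on top (100 mm in all), about 0.3 kg. Origin at the centre of its underside, z along its axis, up when it stands.
- canister4: Moisture-absorber canister (may be absent): white cylinder with grey bands, 56 mm across, 70 mm high, with a grey grip knob 34 mm across and 30 mm high on top (100 mm in all), about 0.3 kg. Origin at the centre of its underside, z along its axis, up when it stands.
- canister5: Moisture-absorber canister (may be absent): white cylinder with grey bands, 56 mm across, 70 mm high, with a grey grip knob 34 mm across and 30 mm high on top (100 mm in all), about 0.3 kg. Origin at the centre of its underside, z along its axis, up when it stands.
- polish_tin: Bystander: a flat round shoe-polish tin, 82 mm across, 28 mm high, standing among the canisters; origin at the centre of its underside. Leave it where it is.
- brush: Bystander: shoe brush, 150 x 48 mm, 45 mm high, near the robot; origin at the centre of its underside. Leave it.
- bowl: Bystander: small white bowl, 90 mm across, 40 mm high, near the robot; origin at the centre of its underside. Leave it.
There are look-alikes about, which are no part of the job. Leave any pink look-alike of the canister2 alone. Leave any blue look-alike of the canister5 alone.

How it is judged:
By the outcome, as a careful person would: the job done as asked, in the order asked, and still so for the second after the job is handed in, with the robot touching nothing.
Of canister1, canister2, canister3, canister4, canister5 only 3 to 5 are there at a start; the rules pass over those that are not, and their reading is None.
At some moment in a run one of canister1, canister2, canister3, canister4, canister5 may be knocked a few centimetres aside while the robot is not near it.
It also fails if it takes over 210 s, if anything falls off the work surface, if the arm or the gripper's body presses on something with over 40 N, if the wrist force passes 120 N, or if a joint passes its speed limit or range.

## Working session

There is one attempt and no reset: what is moved stays moved. The work goes in short steps, each a Python script; the robot and the scene stay as the last script left them, time stands still between calls to the robot, and variables do not carry over. Pictures are saved under pics/ and viewed, at most 14 in all, crops included, and the job is handed in when it is done.

```bash
mkdir -p pics && cat > h.py <<'E'
import numpy as np, cv2
from cell import robot, kinematics, optics, job, readout
def snap(name, save=None):
    p=np.array(readout.get_ee_pos()); R=np.array(readout.get_tcp_rot())
    s=optics.snapshot(name)
    if 'mount' in s:
        M=np.array(s['mount']); s['rotation']=R@M[:3,:3]; s['origin']=p+R@M[:3,3]
    if save: cv2.imwrite('pics/'+save, s['image'][:,:,::-1])
    z=s['range_z']; K=np.array(s['camera_matrix'])
    v,u=np.mgrid[:480,:640]
    P=np.stack([(u-K[0,2])/K[0,0]*z, -(v-K[1,2])/K[1,1]*z, -z],-1)
    s['P']=P@np.array(s['rotation']).T+np.array(s['origin'])
    s['P'][z<=0]=np.nan
    return s
E
python3 - <<'E'
from h import *
for n in ('scene','top'):
    s=snap(n,n+'0.png'); np.savez(n+'0.npz',P=s['P'],im=s['image'])
    print(n,{k:(np.round(v,3).tolist() if k!='P' else 0) for k,v in s.items() if k not in('image','range_z','P')})
print(readout.get_clock(), robot.grip_point_offset)
E
```

```text
scene {'camera_matrix': [[592.281, 0.0, 312.579], [0.0, 592.281, 250.943], [0.0, 0.0, 1.0]], 'origin': [1.0, 0.659, 1.274], 'rotation': [[-0.788, -0.489, 0.374], [0.616, -0.635, 0.467], [0.009, 0.598, 0.801]]}
top {'camera_matrix': [[466.907, 0.0, 316.099], [0.0, 466.907, 239.661], [0.0, 0.0, 1.0]], 'origin': [0.387, -0.003, 1.431], 'rotation': [[0.009, 0.998, -0.058], [-1.0, 0.01, 0.019], [0.02, 0.058, 0.998]]}
0.1 -0.0187
```

View pics/scene0.png

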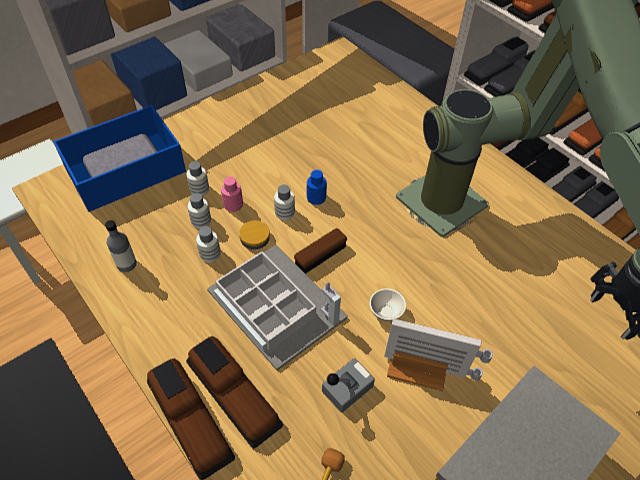

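View pics/top0.png

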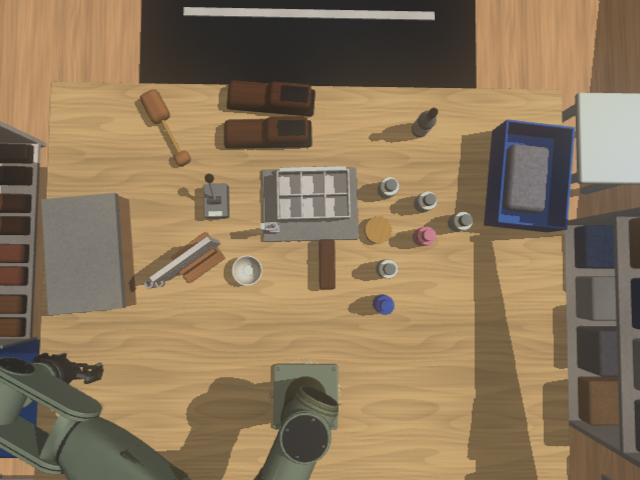

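```bash
python3 - <<'E'
from h import *
import cv2
T=np.load('top0.npz');S=np.load('scene0.npz')
P=np.concatenate([T['P'].reshape(-1,3),S['P'].reshape(-1,3)]);C=np.concatenate([T['im'].reshape(-1,3),S['im'].reshape(-1,3)]).astype(int)
src=np.r_[np.zeros(480*640),np.ones(480*640)]
ok=np.isfinite(P).all(1)&(P[:,0]>.2)&(P[:,0]<1.1)&(abs(P[:,1])<.8);P=P[ok];C=C[ok];src=src[ok]
Tp=T['P']
for n,(u,v) in dict(cA=(389,186),cB=(427,200),cC=(462,220),cD=(388,267),pink=(426,236),blue=(384,304),tin=(378,230),brush=(327,265),bowl=(247,270),lever=(209,178),gate=(185,260),bay=(313,194),bottle=(432,115)).items():
    c=Tp[v,u]; line=[n,np.round(c,3)]
    for k in (0,1):
        m=(np.hypot(*(P[:,:2]-c[:2]).T)<.04)&(src==k)
        q=P[m]
        if len(q)<5: continue
        zt=np.percentile(q[:,2],99); t=q[q[:,2]>zt-.006]
        line+= [round(zt,3),np.round(t.mean(0)[:2],4),np.round((t[:,:2].max(0)+t[:,:2].min(0))/2,4),len(t)]
    print(*line)
c=Tp[194,313]
for k in (0,1):
    m=(abs(P[:,2]-.062)<.006)&(np.hypot(*(P[:,:2]-c[:2]).T)<.16)&(src==k)
    r=cv2.minAreaRect(P[m,:2].astype(np.float32)*1000);print('rim',r,m.sum(),P[m,2].mean())
    m=(abs(P[:,2]-.012)<.004)&(np.hypot(*(P[:,:2]-c[:2]).T)<.25)&(src==k)
    r=cv2.minAreaRect(P[m,:2].astype(np.float32)*1000);print('slab',r,m.sum())
    g=Tp[260,185]
    near=(np.hypot(*(P[:,:2]-g[:2]).T)<.2)&(src==k)
    print('gate z hist',np.histogram(P[near,2],np.arange(.0,.2,.01))[0])
    m=near&(P[:,2]>.155)&(P[:,2]<.18)
    r=cv2.minAreaRect(P[m,:2].astype(np.float32)*1000);print('gatetop',r,m.sum(),np.percentile(P[m,2],[50,95]))
    i=Tp[205,216]; m=(abs(P[:,2]-.045)<.005)&(np.hypot(*(P[:,:2]-i[:2]).T)<.1)&(src==k)
    print('iso',i,cv2.minAreaRect(P[m,:2].astype(np.float32)*1000),m.sum())
a=cv2.imread('pics/top0.png')[140:330,130:490];cv2.imwrite('pics/crop1.png',cv2.resize(a,(800,422),interpolation=2))
E
```

```text
cA [ 0.62  -0.237  0.103] 0.106 [ 0.6266 -0.2435] [ 0.6264 -0.2444] 65 0.105 [ 0.6286 -0.2407] [ 0.6292 -0.2422] 93
cB [ 0.581 -0.347  0.102] 0.105 [ 0.5852 -0.3567] [ 0.5858 -0.3566] 91 0.105 [ 0.5878 -0.3536] [ 0.5873 -0.3536] 70
cC [ 0.525 -0.448  0.101] 0.105 [ 0.5261 -0.4601] [ 0.5263 -0.4608] 80 0.105 [ 0.5288 -0.4579] [ 0.5296 -0.4583] 72
cD [ 0.388 -0.234  0.101] 0.105 [ 0.384  -0.2403] [ 0.3835 -0.2395] 77 0.105 [ 0.3866 -0.2367] [ 0.3878 -0.236 ] 71
pink [nan nan nan]
blue [ 0.283 -0.223  0.102] 0.105 [ 0.2798 -0.2302] [ 0.2786 -0.23  ] 79 0.104 [ 0.2814 -0.2268] [ 0.282  -0.2268] 74
tin [ 0.499 -0.217  0.027] 0.035 [ 0.5004 -0.2183] [ 0.5004 -0.2163] 234 0.036 [ 0.5015 -0.2141] [ 0.502  -0.2152] 146
brush [ 0.392 -0.062  0.048] 0.052 [ 0.3911 -0.061 ] [ 0.3922 -0.0624] 165 0.052 [ 0.392  -0.0596] [ 0.3926 -0.0574] 165
bowl [0.375 0.179 0.004] 0.042 [0.3711 0.2041] [0.3752 0.1951] 53 0.042 [0.3516 0.1907] [0.3725 0.1826] 50
lever [0.63  0.272 0.138] 0.138 [0.6327 0.2742] [0.6326 0.2729] 44 0.139 [0.6366 0.278 ] [0.6365 0.2777] 66
gate [0.402 0.331 0.143] 0.171 [0.4082 0.334
[... 858 characters left out ...]
42969), (96.93695831298828, 69.58216857910156), 1.0343154668807983) 591
rim ((590.918212890625, -13.50390625), (173.77981567382812, 229.2631378173828), 1.9294054508209229) 870 0.06091063591772688
slab ((601.1824340820312, -35.221527099609375), (494.20208740234375, 431.67633056640625), 4.371298789978027) 3420
gate z hist [8053  945  412  477  892  353  448  145  222  170  257  348  282  263
  215  216  654   64    0]
gatetop ((408.55987548828125, 341.17840576171875), (21.57762336730957, 188.9036407470703), 35.98591613769531) 827 [0.16621519 0.17050906]
iso [0.56684941 0.26848944 0.04821829] ((551.517822265625, 273.1545715332031), (168.851806640625, 71.59254455566406), 2.8539140224456787) 1016
```

View pics/crop1.png

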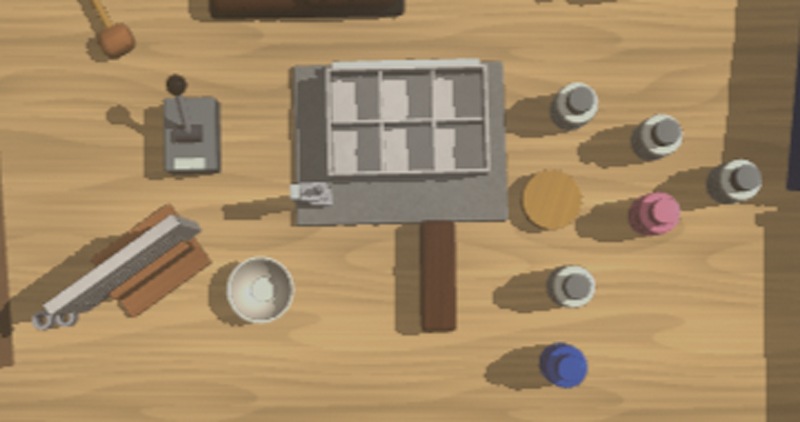

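Crop: white/grey-banded canisters at crop px (577,103), (660,135), (741,180), (573,286) are the four real ones (100 mm high, white and grey). Pink (657,213) and blue (565,362) are the look-alikes. The tray is empty, and the lever (176,85) leans away, so it is on. Measured sizes match the spec: rim 145x215 mm, gate edge 17x190 mm at z 0.167. Lever first.

```bash
cat >> h.py <<'E'
def down(yaw):  # closing axis (tool y) at angle yaw+90deg; picks the half turn
    c,s=np.cos(yaw),np.sin(yaw)
    x=np.array([c,s,0]);z=np.array([0,0,-1.]);return np.stack([x,np.cross(z,x),z],1)
def best(p,yaw):
    c=[]
    for k in (0,np.pi):
        R=down(yaw+k);q=kinematics.ik(p,R)
        if q is not None: c.append((abs(q[5]),k,R))
    c.sort(key=lambda t:t[0]); return c[0][2]
def f(): return np.round(readout.get_contact_force(),1)
E
python3 - <<'E'
from h import *
robot.command_gripper(0.0)
R=best([.68,.276,.2],np.radians(1))
robot.move_ptp([.685,.276,.22],R)
robot.servo_line([.685,.276,.112]); print(f())
robot.servo_line([.575,.276,.114],v=.1); print(f())
robot.servo_line([.63,.276,.114]); robot.servo_line([.63,.276,.25])
# look at the bay pintles, tray with wrist
R=best([.52,.09,.3],0)
robot.move_ptp([.50,.09,.32],R)
robot.command_gripper(.055)
s=snap('wrist','w1.png');np.savez('w1.npz',P=s['P'],im=s['image'])
s=snap('scene','s1.png');P=s['P']
m=(P[...,2]>.11)&(np.hypot(P[...,0]-.583,P[...,1]-.273)<.075)&(P[...,2]<.16)
print('lever',m.sum(),P[m].mean(0)); print(readout.get_clock(),s['origin'])
E
```

```text
[ 0.9  1.  -0.3]
[-0.3 -0.9  0.6]
lever 127 [0.53805848 0.27418943 0.1304791 ]
8.3333 [0.9995871  0.65855087 1.27388226]
```

View pics/w1.png

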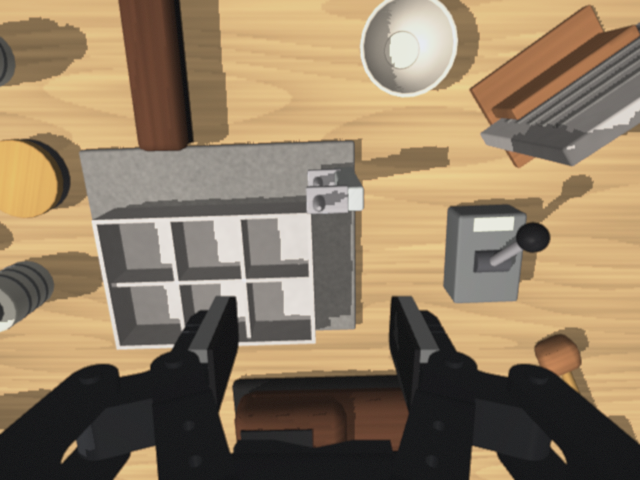

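The lever ball (533,237) now leans toward the robot: off. The pintle bracket is at (322,190) and the tray's inside is empty. Now fitting the bay in the wrist view.

```bash
python3 - <<'E'
from h import *
P=np.load('w1.npz')['P'].reshape(-1,3);P=P[np.isfinite(P).all(1)]
B=P[(abs(P[:,0]-.6)<.09)&(abs(P[:,1]+.02)<.125)]
m=(abs(B[:,2]-.062)<.005)
r=cv2.minAreaRect(B[m,:2].astype(np.float32)*1000);print('rim',r,m.sum(),np.median(B[m,2]))
th=np.radians(1.8)
N=P[(abs(P[:,0]-.505)<.05)&(abs(P[:,1]-.1)<.06)&(P[:,2]>.02)]
print(np.histogram(N[:,2],np.arange(.02,.16,.01)))
for lo,hi in ((.143,.16),(.118,.13),(.13,.143)):
    t=N[(N[:,2]>lo)&(N[:,2]<hi)];print(lo,len(t),t.mean(0) if len(t) else 0, (t.min(0)+t.max(0))/2 if len(t) else 0, np.ptp(t,axis=0) if len(t) else 0)
for z in (.062,):
  for nm in ('top0','scene0'):
    Q=np.load(nm+'.npz')['P'].reshape(-1,3);Q=Q[np.isfinite(Q).all(1)]
    t=Q[(abs(Q[:,0]-.505)<.05)&(abs(Q[:,1]-.1)<.06)&(Q[:,2]>.14)&(Q[:,2]<.16)];print(nm,len(t),t.mean(0))
def w(b,l): c,s=np.cos(th),np.sin(th); return b+np.array([c*l[0]-s*l[1],s*l[0]+c*l[1]])
print('pred pintle',w(np.array(r[0])/1000,[-.098,.115]))
print('lever cams ok')
E
```

```text
rim ((602.618896484375, -16.57367706298828), (145.3531951904297, 214.69558715820312), 2.0426483154296875) 3315 0.062101837148613004
(array([ 111,  508,  153,  207,  364,   44,   45,   46,   50,   61, 1337,
         32,  117,   13]), array([0.02, 0.03, 0.04, 0.05, 0.06, 0.07, 0.08, 0.09, 0.1 , 0.11, 0.12,
       0.13, 0.14, 0.15, 0.16]))
0.143 107 [0.49968021 0.09507993 0.14661056] [0.50056519 0.09501144 0.14740655] [0.00910476 0.00848039 0.00867084]
0.118 1362 [0.49875761 0.10949024 0.12387069] [0.50016478 0.10845729 0.12397767] [0.02320601 0.0468414  0.01192022]
0.13 55 [0.49718105 0.09541186 0.13802113] [0.50034248 0.09546684 0.13675831] [0.00969631 0.00942062 0.01235338]
top0 9 [0.50037435 0.09095542 0.14692455]
scene0 15 [0.5037734  0.09499558 0.14542291]
pred pintle [0.50105502 0.09529132]
lever cams ok
```

```bash
python3 - <<'E'
from h import *
out=[]
R0=np.array(readout.get_tcp_rot());yaw=np.arctan2(R0[1,0],R0[0,0]);print('yaw now',yaw)
for k in (0,np.pi):
    R=down(yaw+k); p=[.50,.095,.32]
    q=kinematics.ik(p,R); print(None if q is None else np.round(q,2))
    robot.move_ptp(p,R); robot.wait(.2)
    s=snap('wrist',f'w2{int(k)}.png');P=s['P'].reshape(-1,3);P=P[np.isfinite(P).all(1)]
    B=P[(abs(P[:,0]-.6)<.09)&(abs(P[:,1]+.02)<.125)];m=abs(B[:,2]-.062)<.005
    print('rim',cv2.minAreaRect(B[m,:2].astype(np.float32)*1000),m.sum())
    t=P[(abs(P[:,0]-.5)<.02)&(abs(P[:,1]-.095)<.02)&(P[:,2]>.132)&(P[:,2]<.16)]
    print('pin',len(t),t.mean(0),(t.min(0)+t.max(0))/2,np.ptp(t,axis=0))
print(readout.get_clock())
E
```

```text
yaw now -3.14154206352068
[ 0.02  0.01  1.58 -0.    1.56 -1.55]
rim ((602.762939453125, -16.594520568847656), (145.82298278808594, 214.9906463623047), 2.1517205238342285) 3313
pin 156 [0.49894695 0.09521378 0.14420801] [0.50010602 0.09522005 0.14160687] [0.00992368 0.00869828 0.01916818]
[ 0.02  0.01  1.58 -0.    1.56  1.59]
rim ((595.41943359375, -17.19439697265625), (129.03314208984375, 214.6916961669922), 1.9066119194030762) 3022
pin 154 [0.50267828 0.09490376 0.14423735] [0.50140311 0.09455609 0.14203633] [0.00930145 0.00930029 0.01982633]
11.7333
```

```bash
cat >> h.py <<'E'
TH=.0354; BO=np.array([.6028,-.0167])
def bay(x,y): c,s=np.cos(TH),np.sin(TH); return BO+np.array([c*x-s*y,s*x+c*y])
def knob(c,rad=.08):
    s=snap('wrist');P=s['P'];im=s['image'].astype(int);sat=im.max(-1)-im.min(-1)
    m=(abs(P[...,2]-.1)<.008)&(np.hypot(P[...,0]-c[0],P[...,1]-c[1])<rad)&(sat<35)
    n,l,st,_=cv2.connectedComponentsWithStats(m.astype(np.uint8))
    if n<2: return None
    i=1+np.argmax(st[1:,4]);q=P[l==i];q=q[abs(q[:,2]-np.median(q[:,2]))<.004]
    (x,y),r=cv2.minEnclosingCircle(q[:,:2].astype(np.float32)*1000)
    print('knob',np.round(q.mean(0),4),'circle',round(x,1),round(y,1),round(r,1),len(q))
    return np.array([x,y])/1000
def fetch(c,cell):
    R=best([c[0],c[1],.3],TH)
    robot.move_ptp([c[0],c[1],.27],R);robot.command_gripper(.055,40)
    k=knob(c)
    if k is None: print('no knob');return False
    if np.hypot(*(k-c))>.012:
        robot.move_ptp([k[0],k[1],.27],R);k=knob(k)
    robot.servo_line([k[0],k[1],.13],v=.25);robot.servo_line([k[0],k[1],.077],v=.1);print(f())
    robot.command_gripper(.02,40)
    w=readout.get_gripper_width();print('width',round(w,4),round(readout.get_grip_force(),1))
    robot.servo_line([k[0],k[1],.225],v=.25)
    b=bay(*cell);Rb=best([b[0],b[1],.225],TH)
    robot.servo_line([b[0],b[1],.225],R,v=.3)
    robot.servo_line([b[0],b[1],.13],v=.25);robot.servo_line([b[0],b[1],.0945],v=.06);print('place',f(),round(readout.get_gripper_width(),4))
    robot.command_gripper(.050);robot.servo_line([b[0],b[1],.2],v=.3)
    print('t',readout.get_clock());return True
E
python3 - <<'E'
from h import *
fetch(np.array([.626,-.240]),(.035,-.07))
knob(bay(.035,-.07))
s=snap('scene','s2.png')
E
```

```text
knob [ 0.6278 -0.2416  0.1001] circle 627.0 -241.7 17.2 1500
[ 0.2  0.2 -0.2]
width 0.0324 40.3
place [-3.   1.6  1.2] 0.0327
t 18.5667
knob [ 0.6526 -0.0842  0.1006] circle 643.3 -84.7 16.3 160
```

View pics/s2.png

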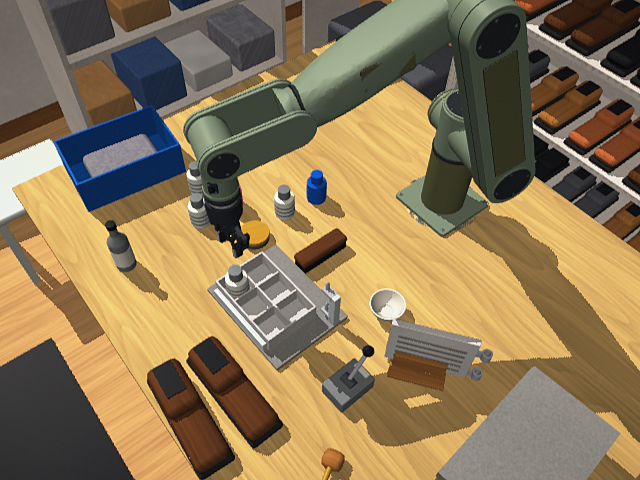

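Canister A stands in the back-right cell (237,278). On to the remaining three.

```bash
python3 - <<'E'
from h import *
for c,cell in (((.585,-.353),(.035,0)),((.526,-.457),(.035,.07)),((.3835,-.2365),(-.035,-.07))):
    if not fetch(np.array(c),cell): break
# survey of anything left, and both gate views
robot.move_ptp([.45,.0,.40],best([.45,0,.4],TH))
s=snap('top','t3.png');
E
```

```text
knob [ 0.5866 -0.3542  0.1002] circle 585.9 -354.2 16.9 1511
[0.8 0.3 0.4]
width 0.0324 40.4
place [-3.  -0.   1.9] 0.0326
t 25.8583
knob [ 0.5276 -0.4588  0.1001] circle 527.1 -458.7 16.9 1505
[0.1 0.4 0.7]
width 0.0327 40.3
place [-2.2  0.5  3.4] 0.0325
t 34.25
knob [ 0.384  -0.237   0.1001] circle 383.4 -237.1 16.9 1505
[ 0.2  0.2 -0.3]
width 0.0323 40.2
place [-1.3  0.8  2.5] 0.0327
t 41.4667
```

View pics/t3.png

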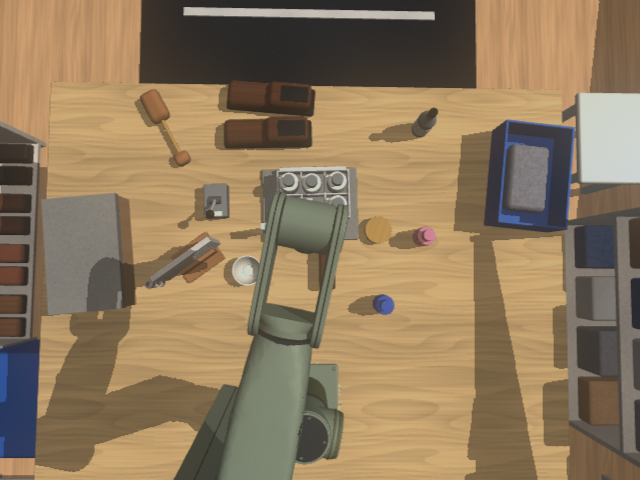

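Four canisters are in the bay (three knobs at (289,181), (312,181), (337,181), the fourth in front at (340,205)) and none are left on the counter. Now measuring the gate from two opposite wrist yaws.

```bash
python3 - <<'E'
from h import *
g=np.array([.4045,.342]);y0=.634
for k in (-np.pi/2,np.pi/2):
    p=[g[0],g[1],.36];R=down(y0+k);q=kinematics.ik(p,R);print(None if q is None else np.round(q,2))
    if q is None: continue
    robot.move_ptp(p,R);robot.wait(.2)
    s=snap('wrist',f'g{int(k)}.png');P=s['P'].reshape(-1,3);np.save(f'g{int(k)}.npy',s['P']);P=P[np.isfinite(P).all(1)]
    t=P[(abs(P[:,2]-.167)<.005)&(np.hypot(*(P[:,:2]-g).T)<.13)]
    print('top',cv2.minAreaRect(t[:,:2].astype(np.float32)*1000),len(t),np.median(t[:,2]))
    h=g+.117*np.array([-np.sin(y0),np.cos(y0)])
    N=P[(np.hypot(*(P[:,:2]-h).T)<.025)]
    print(np.histogram(N[:,2],np.arange(0,.18,.01))[0])
    u=N[(N[:,2]>.122)&(N[:,2]<.14)]
    print('sock',len(u),np.round(np.median(u,axis=0),4) if len(u) else 0,cv2.minEnclosingCircle(u[:,:2].astype(np.float32)*1000) if len(u) else 0)
print(readout.get_clock())
for nm,p,y in (('hang hi',(.52,-.02,.26),TH),):
    for k in (-np.pi/2,np.pi/2):
        t=bay(-.098,0);q=kinematics.ik([t[0],t[1],.23],down(TH+k));q2=kinematics.ik([t[0]-.15,t[1],.23],down(TH+k));print(k,None if q is None else np.round(q,2),None if q2 is None else np.round(q2,2))
E
python3 -c "
import cv2,numpy as np;cv2.imwrite('pics/gg.png',np.hstack([cv2.resize(cv2.imread('pics/g%d.png'%k),(400,300)) for k in(-1,1)]))"
```

```text
None
[ 0.54  0.04  1.47 -0.    1.64 -0.1 ]
top ((404.97198486328125, 342.9439392089844), (16.01223373413086, 188.67506408691406), 36.373966217041016) 4567 0.1672248743773359
[435   3  13  50 130   0   0   0   0   0   9  43 173 417   0   0  75]
sock 576 [0.3377 0.435  0.1307] ((338.1108703613281, 433.94024658203125), 15.95470905303955)
44.0583
-1.5707963267948966 None [-0.3  -0.3   2.03 -0.    1.41  2.8 ]
1.5707963267948966 [-0.21  0.06  1.71 -0.    1.37 -0.25] [-0.3  -0.3   2.03 -0.    1.41 -0.34][ WARN:0@0.008] global loadsave.cpp:275 findDecoder imread_('pics/g-1.png'): can't open/read file: check file path/integrity
Traceback (most recent call last):
cv2.error: OpenCV(4.12.0) /io/opencv/modules/imgproc/src/resize.cpp:4208: error: (-215:Assertion failed) !ssize.empty() in function 'resize'
```

```bash
cat >> h.py <<'E'
from scipy.optimize import least_squares
def sockfit(P,h,zt,y):
    # annulus: top face of high socket, outer r 12, inner r 7; maximise points inside ring - points in bore
    P=P.reshape(-1,3);P=P[np.isfinite(P).all(1)];q=P[(abs(P[:,2]-zt)<.004)&(np.hypot(*(P[:,:2]-h).T)<.03)]
    gx=np.arange(-.008,.0081,.0005);bestv=None;res=[]
    for a in gx:
        for b in gx:
            d=np.hypot(*(q[:,:2]-h-[a,b]).T);res.append((((d<.012)&(d>.007)).sum()-2*(d<.0065).sum(),a,b))
    res=np.array(res);top=res[res[:,0]>=res[:,0].max()*.985]
    return h+top[:,1:].mean(0),len(q),res[:,0].max(),np.round(np.ptp(top[:,1:],axis=0),4)
E
python3 - <<'E'
from h import *
y=.6348;P=np.load('g1.npy')
ey=np.array([-np.sin(y),np.cos(y)]);c=np.array([.4050,.3429])
print('pred hinge',c+.117*ey,'fit',sockfit(P,c+.117*ey,.131,y))
gt=c+.002*ey-.0007*ey
R=down(y+np.pi/2)
robot.command_gripper(.05,80)
robot.servo_line([gt[0],gt[1],.22],R,v=.2);robot.servo_line([gt[0],gt[1],.137],v=.08);print(f())
robot.command_gripper(.005,80);print(readout.get_gripper_width(),readout.get_grip_force(),f())
robot.servo_line([gt[0],gt[1],.25],v=.1);robot.wait(.3);print(f(),np.round(readout.get_wrist_torque(),2))
s=snap('wrist','g3.png');np.save('g3.npy',s['P'])
h=gt+.115*ey
print('held pred',h,sockfit(s['P'],h,.131+.113,y),readout.get_clock())
q=s['P'].reshape(-1,3);q=q[np.isfinite(q).all(1)];q=q[(np.hypot(*(q[:,:2]-gt).T)<.13)&(abs(q[:,2]-.28)<.006)]
print(cv2.minAreaRect(q[:,:2].astype(np.float32)*1000),len(q))
E
```

```text
pred hinge [0.33561707 0.43710727] fit (array([0.33611707, 0.43660727]), 559, np.float64(469.0), array([0., 0.]))
[-0.1  0.1 -0. ]
0.014717024145805165 79.12974715232849 [ 0.  -0.2  2.9]
[ 0.2 -0.1 -4.6] [0.02 0.   0.01]
held pred [0.33603218 0.43654363] (array([0.33646075, 0.43540078]), 809, np.float64(619.0), array([0.002 , 0.0015])) 48.35
((383.4665832519531, 366.1435546875), (41.467891693115234, 125.80675506591797), 45.43196105957031) 24527
```

View pics/g3.png

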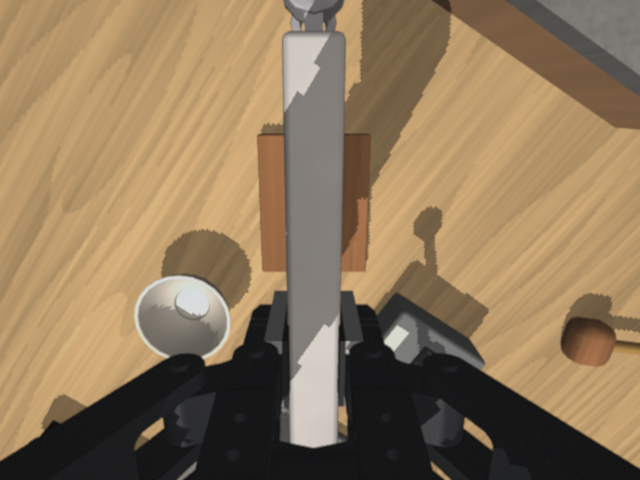

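The gate is held straight (top edge from (314,33) to (314,445), sockets at top (314,5)) and the hinge offset matches prediction to within 1 mm. Bringing it in.

```bash
python3 - <<'E'
from h import *
R=down(TH+np.pi/2);ex=np.array([np.cos(TH),np.sin(TH)]);ey=np.array([-ex[1],ex[0]])
pin=np.array([.5008,.0950]);t=pin-.1147*ey
st=t-.13*ex
p=np.array(readout.get_ee_pos())
robot.servo_line([st[0],st[1],.25],R,v=.2)
robot.servo_line([st[0],st[1],.197],v=.15)
robot.servo_line([t[0],t[1],.197],v=.1);robot.wait(.3);print('over',f(),np.round(readout.get_wrist_torque(),2),np.round(readout.get_ee_pos(),4))
s=snap('scene','s4.png')
f0=np.array(readout.get_contact_force())
for z in np.arange(.189,.1529,-.004):
    robot.servo_line([t[0],t[1],z],v=.05);d=np.array(readout.get_contact_force())-f0
    print(round(z,3),np.round(d,1),np.round(readout.get_wrist_torque(),2))
    if abs(d).max()>8: break
print(readout.get_clock())
s=snap('scene','s5.png')
a=[cv2.resize(cv2.imread('pics/'+n)[220:400,200:440],(400,300)) for n in('s4.png','s5.png')];cv2.imwrite('pics/c5.png',np.hstack(a))
E
```

```text
over [-0.6  0.2 -3.7] [ 0.02 -0.02 -0.02] [ 0.5047 -0.0196  0.1971]
0.189 [0.4 1.1 0.1] [ 0.07  0.02 -0.  ]
0.185 [ 0.2  0.9 -1.3] [ 0.01  0.01 -0.02]
0.181 [ 0.2  0.8 -1.1] [-0.03 -0.01 -0.02]
0.177 [ 0.   1.1 -0.4] [ 0.01 -0.01 -0.04]
0.173 [-0.6  1.  -0.7] [-0.01 -0.02  0.02]
0.169 [ 0.2  1.  -0.6] [0.   0.06 0.04]
0.165 [ 0.5  1.1 -0.8] [ 0.01 -0.01  0.02]
0.161 [ 0.1  1.2 -0.4] [-0.04  0.01 -0.03]
0.157 [-0.1  1.4 -0.9] [-0.01 -0.02  0.06]
0.153 [-2.1 -2.8  7. ] [-0.13  0.36  0.12]
55.2083
```

View pics/c5.png

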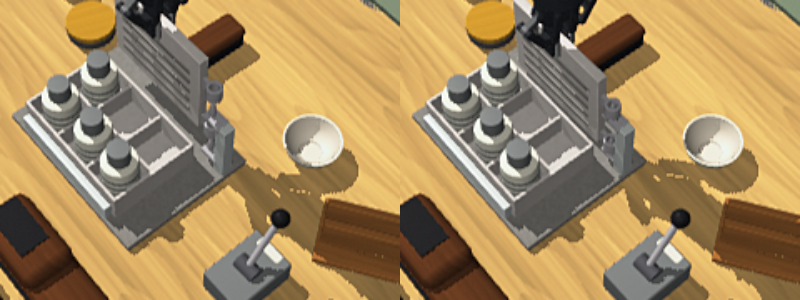

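```bash
python3 - <<'E'
from h import *
p=np.array(readout.get_ee_pos())
robot.servo_line([p[0],p[1],.1548],v=.03);robot.command_gripper(.045)
robot.servo_line([p[0],p[1],.30],v=.15)
robot.move_ptp([.46,.09,.36],best([.46,.09,.36],TH+np.pi));robot.wait(.2)
s=snap('wrist','w6.png');P=s['P'].reshape(-1,3);P=P[np.isfinite(P).all(1)]
t=P[(abs(P[:,2]-.185)<.006)&(abs(P[:,0]-.503)<.06)&(P[:,1]<.12)]
print('top',cv2.minAreaRect(t[:,:2].astype(np.float32)*1000),len(t),np.median(t[:,2]),'want',bay(-.098,-.002))
t=P[(np.hypot(P[:,0]-.5008,P[:,1]-.095)<.011)&(P[:,2]>.1)];print('sock top z',np.percentile(t[:,2],[50,90]),'want .149/.150')
print(readout.get_clock())
E
```

```text
top ((506.00146484375, -17.449485778808594), (16.246843338012695, 173.15330505371094), 2.1689298152923584) 3544 0.18171443563140635 want [ 0.50493218 -0.02216722]
sock top z [0.14860169 0.15026774] want .149/.150
58.85
```

View pics/w6.png

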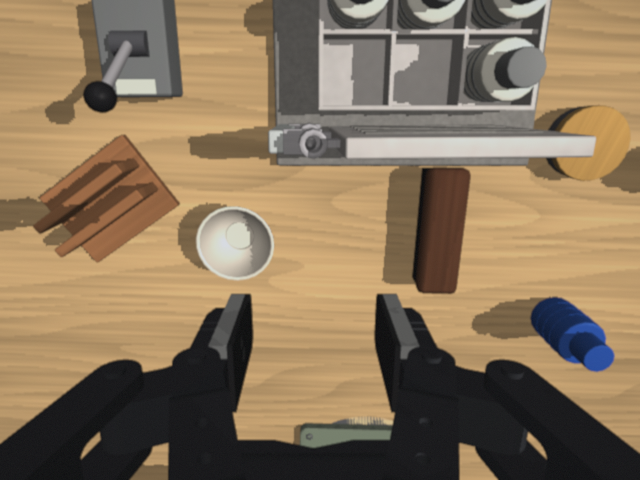

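```bash
python3 - <<'E'
from h import *
s=snap('wrist');P=s['P'].reshape(-1,3);P=P[np.isfinite(P).all(1)]
t=P[(P[:,2]>.165)&(P[:,2]<.195)&(abs(P[:,0]-.505)<.03)&(P[:,1]<.12)]
for y in np.arange(.07,-.14,-.03):
    u=t[abs(t[:,1]-y)<.01];print(round(y,2),np.round(np.median(u,axis=0),4))
q=P[(np.hypot(P[:,0]-.5008,P[:,1]-.095)<.0125)&(P[:,2]>.138)]
for nm,m in (('+y',q[:,1]>.103),('-y',q[:,1]<.087),('-x',q[:,0]<.493),('+x',q[:,0]>.508)): print(nm,np.round(np.median(q[m],axis=0),4),m.sum())
E
```

```text
0.07 [0.504  0.0651 0.1838]
0.04 [0.5047 0.04   0.1831]
0.01 [0.506  0.01   0.1817]
-0.02 [ 0.5069 -0.0201  0.1804]
-0.05 [ 0.5077 -0.05    0.1791]
-0.08 [ 0.5092 -0.0798  0.1778]
-0.11 [ 0.5102 -0.1097  0.1765]
-0.14 [nan nan nan]
+y [0.5034 0.1034 0.1482] 13
-y [0.5009 0.0851 0.1488] 82
-x [0.4918 0.092  0.1492] 42
+x [0.5102 0.0944 0.1491] 100
  return _methods._mean(a, axis=axis, dtype=dtype,
  ret = um.true_divide(
```

The gate is fully seated (socket top 0.149). Its yaw equals the bay's, and the free end sags by exactly the hinge play (0.044 rad). Power back on, then a final look.

```bash
python3 - <<'E'
from h import *
R=best([.47,.276,.25],np.radians(1))
robot.move_ptp([.47,.275,.25],R);robot.command_gripper(0.0)
robot.servo_line([.47,.275,.114],v=.2);print(f())
robot.servo_line([.592,.275,.114],v=.1);print(f())
robot.servo_line([.54,.275,.114]);robot.servo_line([.54,.275,.28],v=.25)
robot.move_ptp([.40,.35,.35],R);robot.wait(.5)
s=snap('scene','s7.png');P=s['P']
m=(P[...,2]>.11)&(np.hypot(P[...,0]-.583,P[...,1]-.273)<.075)&(P[...,2]<.16)
print('lever',m.sum(),P[m].mean(0),readout.get_clock())
E
```

```text
[ 0.3 -0.3  0.6]
[-0.3  0.9 -0.1]
lever 121 [0.63771181 0.27848042 0.13297235] 66.5417
```

View pics/s7.png

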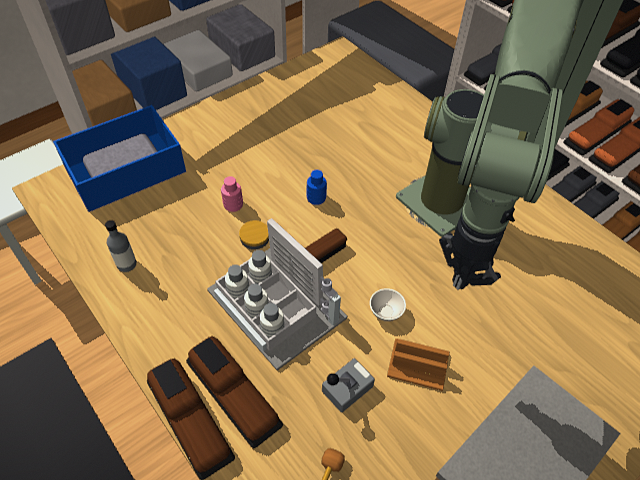

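The lever is on (333,380), the gate is hung closed at (298,260), four canisters are in cells, and the bystanders haven't moved. Handing in.

```bash
python3 -c "
from h import *
print(job.sign_off())"
```

```text
the job is handed in; nothing more can be done
None
```

The job is done and handed in, with the clock at about 67 s: power switched off, all four canisters stood upright in the tray, the gate hung fully down and closed, and power back on; the sign-off returned no verdict.

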